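Power up the desk audio in order

ROBOT

A 6-joint arm with a two-finger parallel gripper is mounted at the origin on the work surface. World frame = base frame: x ahead of the robot, y to its left, z up, the work surface at z = 0. Lengths are in m, angles in rad, forces in N, time in s.
With the tool pointing down it reaches from about 0.225 to 0.875 m from the base axis. Payload 3.4 kg.
Tool frame: the origin (TCP) lies where the fingers leave the gripper's body, on its centre line; the fingertips stand 73 mm ahead of it and the grasp point (between the pads) lies 54 mm ahead of it (manip.pinch_z is the distance from the TCP to the grasp point, in m); z points along the fingers, y is the line along which they close (so a half turn about z gives the same grasp; the last joint's range is limited). The gripper opens to 85 mm and grips with 20 to 120 N. Pads are 22 mm wide; open, the fingers measure 114 mm over their backs; the gripper's body (76 mm by 85 mm) begins 54 mm behind the grasp point. The pads swing forward as they close: fully open they stand 13 mm farther back than shut.
Start: joints at [1.192, 0.276, 1.505, -0, 1.361, -0.121], TCP at [0.147, 0.556, 0.304] pointing down, gripper open.
Joint ranges: [-2.89, 2.89], [-0.75, 2.08], [0.22, 2.7], [-1.18, 4.32], [0.11, 2.71], [-2.7, 2.7]. Speed limits (rad/s): [2.57, 2.57, 3.14, 3.14, 3.14, 3.14].

INTERFACE

Orientations are given as a unit quaternion [w, x, y, z].
In Python, from rig import readout, imaging, manip gives the robot as it stands. The module is installed in compiled form; this text tells all that it offers.
- The arm moves only by the tool servo_tool, never from a script. Its argument "moves" is a list of rows, each an object with "dp": the shift along the tool's x, y, z in units of 0.2 m (1.0 is 0.2 m), a list of three; "delta_rot": the turn, a rotation vector about the tool's x, y, z in units of 0.1 rad (1.0 is 0.1 rad), a list of three; "fingers": the opening, from 0 (shut) to 1 (fully open). In form: [{"dp": [dx, dy, dz], "delta_rot": [wx, wy, wz], "fingers": fingers}, ...]. A call has 1 to 5 rows; each row shifts and turns the commanded pose from where the row before left it, along the tool's axes as they then stand; what a row does not reach is not made up. A row lasts 1/10 s, in which the tool goes at most 50 mm and 8.59 degrees, less where a joint would pass 70% of its speed; a pose out of reach is approached as far as the arm can. A call with a number of a shift or a turn outside -1 to 1 is refused whole. A call with a gripper value outside its range is refused whole. The fingers move at their own pace and stop on an object; "force" is the grip in N (left out, the last holds). Time passes only in rows, so rows that do not move let the fingers close. It gives the time, the measured TCP pose, the force, the opening and the grip force at its end, in the units of the state.
- readout.get_state(): the state, without advancing time (a new reading comes with each control period).
- imaging.get_image(name): name is "side" or "top"; returns (picture, depth): 400x640x3 uint8, red, green, blue; 400x640 float32, m along the optical axis (not along the pixel's ray), 0 where there is no reading.
- imaging.calibration(name): a dict with "intrinsics" (3x3 intrinsics, pixels), "R" (3x3) and "t" (3): a world point X has camera coordinates R X + t. Camera axes: x right, y down, z forward; pixel columns grow to the right and rows downward; lengths in m; the calibration is good to about 2 mm. A picture is of the moment at which its call begins. calibration takes no time and is no camera call.
- manip.sign_off(): hands the job in; it is judged then, once.
The state is a dict: "clock": time; "qpos": joint angles; "qd": joint speeds; "effort": joint torques, N m; "position": TCP position; "ee_rot": TCP orientation; "contact_force": force on the tool from outside, world axes, zero at the start; "moment": the same for the moment, N m; "width": finger opening in m; "gripper_force": force on a finger pad.
Only numpy, scipy, OpenCV 4.12 (cv2) and the standard library are available. Lean on these libraries where they do the work, as an engineer would, in place of code of your own. Each camera call takes 0.05 s, during which the arm holds its last target. There are 200 camera calls.

TASK

Switch on the desk audio in the order that keeps the speaker from thumping, with light presses of a fingertip: first press down the raised end of the rocker on the power block so that it tips over to on, then press in the square button on the audio interface, and last press in the round button on top of the speaker. Each control stays on once pressed. Only press: do not grasp, lift or push anything along the desk, and leave the other things alone.

Things in the scene. Friction and masses are not known exactly. Their poses are not given: they have to be found in the camera images.
- power_block: loose white power block with two round sockets, 64 (x) x 180 (y) x 45 mm high, 0.5 to 1 kg; origin under its centre. Its black rocker paddle stands at its +y end, pivot at y = +50 mm, 58 mm up, reaching 32 mm either way along y, 34 mm wide; no other part within 40 mm of the rocker spot rises above 51 mm
- rocker_spot (a point): the spot to press: top of the 7 mm springy pad (34 x 28 mm) on the rocker's raised half, 24 mm along the paddle from its pivot towards the block's +y end; moves with it. Off, this half slopes up 0.25 rad to its end (spot 71 mm above the table). Press straight down: 1 to 3 N tips it; it stays where left. Pad gives 1 mm per 1.8 N, at most 6.5 mm
- rocker (a joint): tilt of the rocker, rad: 0 off (its +y half up), 0.35 fully on at a hard stop (that half 0.1 rad below level, spot about 8 mm lower); counts as on above 0.24, about level
- interface: aluminium audio interface on rubber feet, 110 (x) x 150 (y) x 45 mm high, 0.6 to 1.3 kg; origin under its centre, front with sockets at -x. On its top a round knob, 44 mm wide, 16 mm high, at y = -35 mm (does nothing here) and a black square push button at y = +48 mm
- square_spot (a point): centre of the top of the square push button (28 x 28 mm) on the interface, 60 mm above the table when out; moves with it. The button slides 6 mm at about 1.8 N to a hard stop and stays where left; its 8 mm springy cap gives 1 mm per 1.8 N besides, at most 6.5 mm, and springs back
- square_button (a joint): how far the square button is pressed in, m: 0 out, 0.006 at its stop (cap top then still 9 mm proud); counts as on above 0.004
- speaker: loose white powered speaker 100 x 100 x 140 mm high, 0.9 to 1.9 kg, cones at its -x front; origin under its centre; a black round push button in the middle of its top
- round_spot (a point): centre of the top of the round push button (30 mm wide) on the speaker, 155 mm above the table when out; moves with it. The button slides 6 mm at about 1.8 N to a hard stop and stays where left; its 8 mm springy cap gives 1 mm per 1.8 N besides, at most 6.5 mm, and springs back
- round_button (a joint): how far the round button is pressed in, m: 0 out, 0.006 at its stop (cap top then still 9 mm proud); counts as on above 0.004
- plain_speaker: bystander: white speaker 100 x 100 x 140 mm like the powered one but with a bare top, no button; origin under its centre
- cactus_pot: bystander: terracotta pot 84 mm wide with a cactus, 134 mm high in all; origin under its centre
- mug: bystander: white mug 80 mm wide, 90 mm high; origin under its centre
- glue_stick: bystander: upright glue stick 31 mm wide, 90 mm high; origin under its centre
- ink_jar: bystander: small glass jar with black cap, 34 mm wide, 55 mm high; origin under its centre
- stapler: bystander: grey stapler 30 x 120 x 42 mm lying along its y; origin under its centre
- tape_roll: bystander: roll of paper tape lying flat, 90 mm wide, 24 mm high; origin under its centre
Mind the look-alikes: they are no part of the job. What is shaped like the power_block but purple or yellow is not meant.

How it is judged:
By the outcome, as a careful person would: the job done as asked, in the order asked, and still so for the second after the job is handed in, with the robot touching nothing.
It also fails if it takes over 54 s, if anything falls off the work surface, if the arm or the gripper's body presses on something with over 40 N, if the wrist force passes 120 N, or if a joint passes its speed limit or range.

## Working session

There is one attempt and no reset: what is moved stays moved. The work goes in short steps, Python scripts to look and compute and a tool call to move; the robot and the scene stay as the last step left them, time stands still between calls to the robot, and variables do not carry over. Pictures are saved under pics/ and viewed, at most 10 in all, crops included, and the job is handed in when it is done.

Besides the shell and the picture viewer there is one more tool, called after "Request:" as name([rows], argument=value, ...), one row to a line, values as JSON. servo_tool: Moves the arm, as the interface text tells. Its arguments: {"type":"object","properties":{"moves":{"type":"array"},"force":{"type":"number"}},"required":["moves"]}

```bash
mkdir -p pics; python3 - <<'E'
from rig import readout, imaging
import cv2,numpy as np
for n in("top","side"):
    p,d=imaging.get_image(n); np.savez(n+".npz",p=p,d=d,**imaging.calibration(n)); cv2.imwrite(f"pics/{n}.png",p[:,:,::-1])
    c=imaging.calibration(n); print(n,c["intrinsics"].round(1).tolist(),c["R"].round(3).tolist(),c["t"].round(3))
s=readout.get_state(); print(s)
E
```

```text
top [[371.0, 0.0, 318.0], [0.0, 371.0, 201.5], [0.0, 0.0, 1.0]] [[-0.01, -1.0, -0.024], [-0.998, 0.011, -0.063], [0.063, 0.023, -0.998]] [-0.033  0.535  1.341]
side [[368.0, 0.0, 322.1], [0.0, 368.0, 199.6], [0.0, 0.0, 1.0]] [[0.668, -0.744, -0.021], [-0.541, -0.465, -0.701], [0.512, 0.479, -0.713]] [-0.401  0.333  0.853]
{'clock': 0.1, 'qpos': array([ 1.19197801e+00,  2.76576232e-01,  1.50602545e+00,  6.10338094e-06,
        1.36071088e+00, -1.20985569e-01]), 'qd': array([ 0.00211721, -0.00033021, -0.00210889, -0.00044797, -0.00098324,
       -0.00106353]), 'effort': array([ 1.66135160e-03, -4.17700839e+01, -2.46402651e+01,  1.11639542e-04,
        5.82623339e-03, -2.38063052e-05]), 'position': array([0.14647974, 0.55566177, 0.30309321]), 'ee_rot': array([-2.15565105e-04,  1.28560168e-01,  9.91701338e-01, -8.32500783e-04]), 'contact_force': array([ 0.30676729, -0.13823193,  0.72709363]), 'moment': array([-0.0030883 , -0.0219295 , -0.07494629]), 'gripper_force': 0.0, 'width': 0.08538326602441268}
```

View pics/top.png

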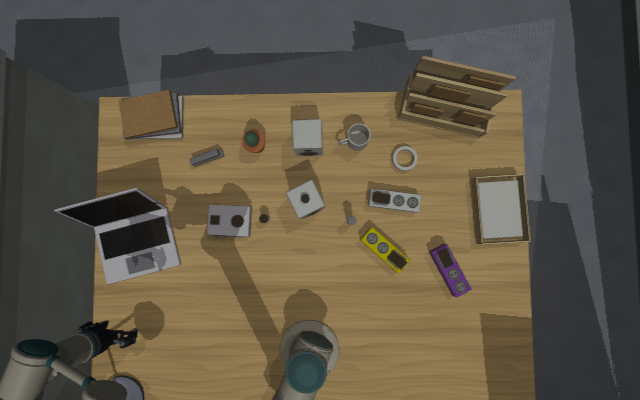

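View pics/side.png

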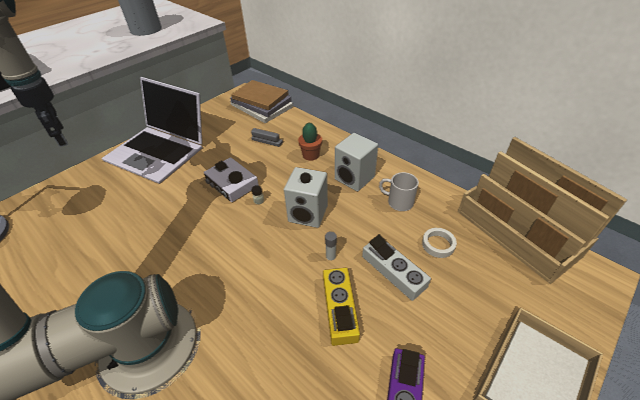

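Top view: the power block candidates are white (395,200), yellow (385,250) and purple (451,270). I choose white, with its rocker at its left end (380,198). The interface is at (229,221), with the square button at (214,219) and the knob at (238,221) as look-alike. For the speaker, (305,199) has a button and (307,136) has a bare top, so I choose (305,199).

```bash
cat > h.py <<'E'
import numpy as np, cv2
V={n:np.load(n+".npz") for n in("top","side")}
def ray(n,uv):
    v=V[n]; d=v["R"].T@np.linalg.inv(v["intrinsics"])@np.array([uv[0],uv[1],1.]); return -v["R"].T@v["t"],d
def plane(n,uv,z):
    o,d=ray(n,uv); return o+d*(z-o[2])/d[2]
def tri(a,b):
    (o,d),(p,e)=ray("top",a),ray("side",b); s=np.linalg.lstsq(np.c_[d,-e],p-o,rcond=None)[0]
    A,B=o+s[0]*d,p+s[1]*e; return (A+B)/2,np.linalg.norm(A-B)
def blob(n,x0,y0,x1,y1,lo,hi,pick=None):
    g=V[n]["p"][y0:y1,x0:x1].max(2); m=((g>=lo)&(g<=hi)).astype(np.uint8)
    k,l,s,c=cv2.connectedComponentsWithStats(m,connectivity=4)
    i=1+np.argmax(s[1:,4]) ; cs=cv2.findContours((l==i).astype(np.uint8),0,2)[0]
    r=cv2.minAreaRect(max(cs,key=len)); return c[i]+[x0,y0],s[i,4],np.array(r[0])+[x0,y0],r[1],r[2]
def cloud(n,x0,y0,x1,y1):
    v=V[n]; u,w=np.meshgrid(np.arange(x0,x1),np.arange(y0,y1)); d=v["d"][y0:y1,x0:x1]
    P=np.stack([u,w,np.ones_like(u)],-1)@np.linalg.inv(v["intrinsics"]).T*d[...,None]
    return ((P-v["t"])@v["R"]),v["p"][y0:y1,x0:x1],d>0
E
python3 - <<'E'
from h import *
np.set_printoptions(precision=4,suppress=True)
a=V["top"]["p"][165:240,190:430]; b=V["side"]["p"][150:300,200:440]
cv2.imwrite("pics/crop.png",cv2.resize(np.vstack([a,b])[:,:,::-1],None,fx=2.6,fy=2.6,interpolation=cv2.INTER_CUBIC))
W={"rocker":((368,188,392,208),(362,230,400,264),.071),"square":((207,211,223,228),(214,157,231,171),.060),"round":((298,192,313,206),(296,170,316,186),.155)}
for k,(t,s,z) in W.items():
    T=blob("top",*t,0,60);S=blob("side",*s,0,60); print(k,T,S,sep="\n ")
    print(" tri",*tri(T[0],S[0]),"planes",plane("top",T[0],z),plane("side",S[0],z))
    for n,w in(("top",t),("side",s)):
        P,c,ok=cloud(n,*w); m=ok&(c.max(2)<60); print(" depth",n,np.median(P[m],0),np.percentile(P[m][:,2],[10,90]))
# bodies: clouds above height
for k,w,lo,hi in(("block",(360,180,430,220),.035,.053),("interface",(200,198,256,244),.035,.053),("speaker",(282,175,330,222),.13,.148)):
    P,c,ok=cloud("top",*w); m=ok&(P[...,2]>lo)&(P[...,2]<hi); q=P[m]
    r=cv2.minAreaRect((q[:,:2]*1000).astype(np.float32)); print(k,r,np.median(q[:,2]))
E
```

```text
rocker
 (array([380.8438, 197.4313]), np.int32(160), array([380.9634, 197.3293]), (16.56473159790039, 9.938838005065918), 6.34019136428833)
 (array([381.5933, 246.91  ]), np.int32(300), array([381.6828, 246.8931]), (24.4984188079834, 12.789005279541016), 48.36646270751953)
 tri [ 0.5443 -0.2629  0.0522] 0.0010185535707713997 planes [ 0.5433 -0.2605  0.071 ] [ 0.5311 -0.2695  0.071 ]
 depth top [ 0.5447 -0.262   0.0605] [0.0517 0.071 ]
 depth side [ 0.5383 -0.2641  0.0573] [0.0509 0.0697]
square
 (array([214.4795, 219.5342]), np.int32(73), array([214.4054, 219.5676]), (8.219949722290039, 8.548747062683105), 9.462322235107422)
 (array([220.4588, 165.7059]), np.int32(85), array([220.3, 165.6]), (8.497057914733887, 10.733125686645508), 63.43495178222656)
 tri [0.4712 0.3322 0.0513] 0.0028607675133989798 planes [0.4722 0.3287 0.06  ] [0.4651 0.3234 0.06  ]
 depth top [0.4707 0.3298 0.0578] [0.0489 0.0619]
 depth side [0.4668 0.3261 0.058 ] [0.0471 0.0612]
round
 (array([304.7885, 198.0192]), np.int32(52), array([305., 198.]), (7.071067810058594, 7.071067810058594), 45.0)
 (array([305.2824, 177.6471]), np.int32(85), array([305.5, 177.5]), (9.0, 9.0), 90.0)
 tri [0.5383 0.0022 0.1459] 0.0013978387524098282 planes [0.5381 0.0012 0.155 ] [ 0.5308 -0.0047  0.155 ]
 depth top [0.5382 0.0006 0.1539] [0.1515 0.1561]
 depth side [ 0.5331 -0.0029  0.1538] [0.1449 0.1564]
block ((536.1442260742188, -312.1837158203125), (180.9465789794922, 64.281982421875), 81.91986083984375) 0.04524959765921112
interface ((466.4538879394531, 286.3794250488281), (152.66146850585938, 116.9912109375), 86.5405502319336) 0.0439010291333001
speaker ((538.2236938476562, 3.4878768920898438), (98.37915802001953, 97.4863052368164), 26.07204818725586) 0.13900253817549513
```

View pics/crop.png

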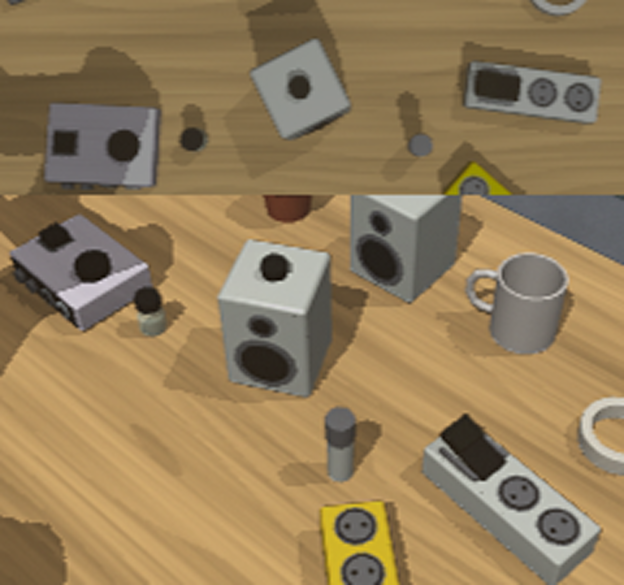

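The crop confirms the choice: white block with its raised rocker end at left (crop 465,430), a square button at (64,142), and a button on the near speaker at (298,87). Next I plan the transit above everything, turning the tool so that its fingers lie across the rocker.

```bash
cat > plan.py <<'E'
import numpy as np,sys,json
from scipy.spatial.transform import Rotation as Ro
from rig import readout
def plan(x,y,z,yaw_y,n,maxrows=5):   # yaw_y: heading (deg) of tool y axis, tool pointing down
    s=readout.get_state(); q=s["ee_rot"]; R=Ro.from_quat(np.r_[q[1:],q[0]]); p=s["position"]
    b=np.radians(yaw_y); Y=np.array([np.cos(b),np.sin(b),0]); Z=np.array([0,0,-1.]); G=Ro.from_matrix(np.c_[np.cross(Y,Z),Y,Z])
    w=(R.inv()*G).as_rotvec()/n; d=(np.array([x,y,z])-p)/n
    for i in range(n):
        print(json.dumps({"dp":(R.inv().apply(d)/.2).round(3).tolist(),"delta_rot":(w/.1).round(2).tolist(),"fingers":0}))
        R=R*Ro.from_rotvec(w)
    print(s["clock"],p.round(4),s["contact_force"].round(2),s["width"])
if __name__=="__main__": a=list(map(float,sys.argv[1:])); plan(*a[:4],int(a[4]))
E
python3 plan.py .546 -.241 .29 -8.1 20
python3 - <<'E'
from h import *
for k,w,lo,hi in(("sq",(205,209,225,230),.057,.064),("rd",(296,190,315,208),.151,.16)):
    P,c,ok=cloud("top",*w); m=ok&(P[...,2]>lo)&(P[...,2]<hi); r=cv2.minAreaRect((P[m][:,:2]*1000).astype(np.float32)); print(k,r,np.median(P[m],0))
P,c,ok=cloud("top",360,180,430,220);m=ok&(c.max(2)<60)&(P[...,2]>.055);q=P[m][:,:2]-[.536,-.312];b=np.radians(81.92);y=q@[np.cos(b),np.sin(b)]
print([(round(t,3),P[m][:,2][(y>t)&(y<t+.008)].mean().round(4)) for t in np.arange(.03,.09,.008)])
E
```

```text
{"dp": [-0.147, -0.167, 0.004], "delta_rot": [-0.0, 0.0, 0.73], "fingers": 0}
{"dp": [-0.159, -0.156, 0.004], "delta_rot": [-0.0, 0.0, 0.73], "fingers": 0}
{"dp": [-0.17, -0.144, 0.003], "delta_rot": [-0.0, 0.0, 0.73], "fingers": 0}
{"dp": [-0.18, -0.131, 0.003], "delta_rot": [-0.0, 0.0, 0.73], "fingers": 0}
{"dp": [-0.189, -0.118, 0.003], "delta_rot": [-0.0, 0.0, 0.73], "fingers": 0}
{"dp": [-0.197, -0.104, 0.003], "delta_rot": [-0.0, 0.0, 0.73], "fingers": 0}
{"dp": [-0.204, -0.089, 0.003], "delta_rot": [-0.0, 0.0, 0.73], "fingers": 0}
{"dp": [-0.21, -0.074, 0.003], "delta_rot": [-0.0, 0.0, 0.73], "fingers": 0}
{"dp": [-0.215, -0.059, 0.003], "delta_rot": [-0.0, 0.0, 0.73], "fingers": 0}
{"dp": [-0.219, -0.043, 0.003], "delta_rot": [-0.0, 0.0, 0.73], "fingers": 0}
{"dp": [-0.221, -0.027, 0.003], "delta_rot": [-0.0, 0.0, 0.73], "fingers": 0}
{"dp": [-0.223, -0.011, 0.003], "delta_rot": [-0.0, 0.0, 0.73], "fingers": 0}
{"dp": [-0.223, 0.005, 0.003], "delta_rot": [-0.0, 0.0, 0.73], "fingers": 0}
{"dp": [-0.222, 0.022, 0.003], "delta_rot": [-0.0, 0.0, 0.73], "fingers": 0}
{"dp": [-0.22
[... 492 characters left out ...]
 0.08538326602441268
sq ((472.3686218261719, 332.04986572265625), (26.326906204223633, 24.93270492553711), 89.43399047851562) [0.47408665 0.33063146 0.06024282]
rd ((538.3359375, 3.786086082458496), (26.46541976928711, 26.55433464050293), 89.79619598388672) [0.53825077 0.00356187 0.15401259]
[(np.float64(0.03), np.float64(0.0561)), (np.float64(0.038), np.float64(0.0575)), (np.float64(0.046), np.float64(0.0626)), (np.float64(0.054), np.float64(0.0657)), (np.float64(0.062), np.float64(0.0685)), (np.float64(0.07), np.float64(0.0703)), (np.float64(0.078), np.float64(0.0686)), (np.float64(0.086), np.float64(nan))]<stdin>:5: RuntimeWarning: Mean of empty slice.
  ret = ret.dtype.type(ret / rcount)
```

Request:
servo_tool([
  {"dp": [-0.147,-0.167,0],"delta_rot": [0,0,0.73],"fingers": 0},
  {"dp": [-0.159,-0.156,0],"delta_rot": [0,0,0.73],"fingers": 0},
  {"dp": [-0.17,-0.144,0],"delta_rot": [0,0,0.73],"fingers": 0},
  {"dp": [-0.18,-0.131,0],"delta_rot": [0,0,0.73],"fingers": 0},
  {"dp": [-0.189,-0.118,0],"delta_rot": [0,0,0.73],"fingers": 0},
])

```text
clock: 0.6
position: [0.2465, 0.3552, 0.3036]
ee_rot: [0.0, 0.307, 0.952, -0.0]
contact_force: [1.0, 0.8, 0.6]
width: 0.0124
gripper_force: 0.0
```

Request:
servo_tool([
  {"dp": [-0.197,-0.104,0],"delta_rot": [0,0,0.73],"fingers": 0},
  {"dp": [-0.204,-0.089,0],"delta_rot": [0,0,0.73],"fingers": 0},
  {"dp": [-0.21,-0.074,0],"delta_rot": [0,0,0.73],"fingers": 0},
  {"dp": [-0.215,-0.059,0],"delta_rot": [0,0,0.73],"fingers": 0},
  {"dp": [-0.219,-0.043,0],"delta_rot": [0,0,0.73],"fingers": 0},
])

```text
clock: 1.1
position: [0.3458, 0.1558, 0.3038]
ee_rot: [-0.0, 0.475, 0.88, 0.0]
contact_force: [0.7, 0.3, 0.1]
width: 0.0001
gripper_force: 0.0
```

Request:
servo_tool([
  {"dp": [-0.221,-0.027,0],"delta_rot": [0,0,0.73],"fingers": 0},
  {"dp": [-0.223,-0.011,0],"delta_rot": [0,0,0.73],"fingers": 0},
  {"dp": [-0.223,0.005,0],"delta_rot": [0,0,0.73],"fingers": 0},
  {"dp": [-0.222,0.022,0],"delta_rot": [0,0,0.73],"fingers": 0},
  {"dp": [-0.22,0.038,0],"delta_rot": [0,0,0.73],"fingers": 0},
])

```text
clock: 1.6
position: [0.4452, -0.0441, 0.3037]
ee_rot: [-0.0, 0.627, 0.779, 0.0]
contact_force: [1.4, 0.1, 0.2]
width: -0.0002
gripper_force: 0.0
```

Request:
servo_tool([
  {"dp": [-0.216,0.054,0],"delta_rot": [0,0,0.73],"fingers": 0},
  {"dp": [-0.212,0.069,0],"delta_rot": [0,0,0.73],"fingers": 0},
  {"dp": [-0.206,0.084,0],"delta_rot": [0,0,0.73],"fingers": 0},
  {"dp": [-0.2,0.099,0],"delta_rot": [0,0,0.73],"fingers": 0},
  {"dp": [-0.192,0.113,0],"delta_rot": [0,0,0.73],"fingers": 0},
])

```text
clock: 2.1
position: [0.5442, -0.2437, 0.3033]
ee_rot: [-0.001, 0.758, 0.652, -0.0]
contact_force: [0.2, 0.4, -0.0]
width: 0.0004
gripper_force: 0.0
```

```bash
python3 plan.py .546 -.241 .16 -8.1 4; python3 -c "
from rig import readout;print(readout.get_state())"
```

```text
{"dp": [0.004, 0.002, 0.179], "delta_rot": [-0.0, -0.0, -0.02], "fingers": 0}
{"dp": [0.004, 0.002, 0.179], "delta_rot": [-0.0, -0.0, -0.02], "fingers": 0}
{"dp": [0.004, 0.002, 0.179], "delta_rot": [-0.0, -0.0, -0.02], "fingers": 0}
{"dp": [0.004, 0.002, 0.179], "delta_rot": [-0.0, -0.0, -0.02], "fingers": 0}
2.1 [ 0.5442 -0.2437  0.3033] [ 0.22  0.35 -0.05] 0.00041790604976020773
{'clock': 2.1, 'qpos': array([-5.37829033e-01,  3.08668697e-01,  1.45882269e+00,  3.35196470e-04,
        1.37510072e+00, -3.87420673e-01]), 'qd': array([-0.42759154,  0.50856137, -0.73722379,  0.00465422,  0.22114339,
        0.29306669]), 'effort': array([  0.73377119, -46.29851818, -22.44054615,  -0.22334435,
        -0.05859617,  -0.2629885 ]), 'position': array([ 0.54417989, -0.2436737 ,  0.30330923]), 'ee_rot': array([-5.26061959e-04,  7.58256613e-01,  6.51956005e-01, -2.61800823e-06]), 'contact_force': array([ 0.21645967,  0.3512035 , -0.04522396]), 'moment': array([ 0.0182233 , -0.0056215 , -0.01304552]), 'gripper_force': 0.0, 'width': 0.00041790604976020773}
```

Request:
servo_tool([
  {"dp": [0.01,0,0.17],"delta_rot": [0,0,0],"fingers": 0},
  {"dp": [0.006,0,0.2],"delta_rot": [0,0,0],"fingers": 0},
  {"dp": [0,0.008,0.2],"delta_rot": [0,0,0],"fingers": 0},
  {"dp": [0,0,0.12],"delta_rot": [0,0,0],"fingers": 0},
  {"dp": [0,0,0],"delta_rot": [0,0,0],"fingers": 0},
])

```text
clock: 2.6
position: [0.5434, -0.2377, 0.1616]
ee_rot: [-0.005, 0.757, 0.653, -0.002]
contact_force: [0.1, -0.9, 0.5]
width: -0.0001
gripper_force: 0.0
```

```bash
python3 plan.py .546 -.241 .148 -8.1 1
```

```text
{"dp": [-0.015, 0.016, 0.068], "delta_rot": [-0.09, -0.04, -0.06], "fingers": 0}
2.6 [ 0.5434 -0.2377  0.1616] [ 0.12 -0.93  0.47] -5.282895573293467e-05
```

Request:
servo_tool([
  {"dp": [-0.015,0.016,0.04],"delta_rot": [-0.09,-0.04,-0.06],"fingers": 0},
  {"dp": [0,0,0.025],"delta_rot": [0,0,0],"fingers": 0},
  {"dp": [0,0,0],"delta_rot": [0,0,0],"fingers": 0},
])

```text
clock: 2.9
position: [0.549, -0.2427, 0.1535]
ee_rot: [0.005, 0.755, 0.656, 0.002]
contact_force: [-0.5, -0.6, -0.5]
width: -0.0001
gripper_force: 0.0
```

```bash
python3 plan.py .546 -.241 .140 -8.1 1
```

```text
{"dp": [0.007, -0.017, 0.067], "delta_rot": [0.1, 0.04, 0.0], "fingers": 0}
2.9 [ 0.549  -0.2427  0.1535] [-0.52 -0.63 -0.49] -8.085225793541744e-05
```

Request:
servo_tool([
  {"dp": [0,0,0],"delta_rot": [0,0,0],"fingers": 0},
  {"dp": [0,0,0],"delta_rot": [0,0,0],"fingers": 0},
])

```text
clock: 3.1
position: [0.549, -0.2426, 0.1538]
ee_rot: [0.005, 0.755, 0.656, 0.002]
contact_force: [0.2, 0.4, -0.4]
width: 0.0005
gripper_force: 0.0
```

Request:
servo_tool([
  {"dp": [0,0,0],"delta_rot": [0,0,0],"fingers": 0},
])

```text
clock: 3.2
position: [0.5489, -0.2426, 0.1536]
ee_rot: [0.005, 0.755, 0.656, 0.002]
contact_force: [0.1, -0.1, -0.2]
width: -0.0003
gripper_force: 0.0
```

Request:
servo_tool([
  {"dp": [0.007,-0.015,0.02],"delta_rot": [0.1,0.04,0],"fingers": 0},
  {"dp": [0,0,0.015],"delta_rot": [0,0,0],"fingers": 0},
  {"dp": [0,0,0],"delta_rot": [0,0,0],"fingers": 0},
  {"dp": [0,0,0],"delta_rot": [0,0,0],"fingers": 0},
])

```text
clock: 3.6
position: [0.5458, -0.2406, 0.1456]
ee_rot: [-0.001, 0.755, 0.656, -0.0]
contact_force: [0.2, -0.6, -0.6]
width: 0.0001
gripper_force: 0.0
```

Request:
servo_tool([
  {"dp": [0,0,0.01],"delta_rot": [0,0,0],"fingers": 0},
  {"dp": [0,0,0.01],"delta_rot": [0,0,0],"fingers": 0},
  {"dp": [0,0,0],"delta_rot": [0,0,0],"fingers": 0},
])

```text
clock: 3.9
position: [0.546, -0.2406, 0.1417]
ee_rot: [-0.0, 0.755, 0.656, -0.0]
contact_force: [0.4, 0.1, 0.7]
width: 0.0002
gripper_force: 0.4
```

Request:
servo_tool([
  {"dp": [0,0,0.01],"delta_rot": [0,0,0],"fingers": 0},
  {"dp": [0,0,0.01],"delta_rot": [0,0,0],"fingers": 0},
  {"dp": [0,0,0],"delta_rot": [0,0,0],"fingers": 0},
])

```text
clock: 4.2
position: [0.5459, -0.2407, 0.1375]
ee_rot: [-0.001, 0.755, 0.656, -0.0]
contact_force: [-0.5, 0.4, 0.4]
width: -0.0001
gripper_force: 0.3
```

Request:
servo_tool([
  {"dp": [0,0,0.01],"delta_rot": [0,0,0],"fingers": 0},
  {"dp": [0,0,0],"delta_rot": [0,0,0],"fingers": 0},
])

```text
clock: 4.4
position: [0.5459, -0.2405, 0.1357]
ee_rot: [-0.001, 0.755, 0.655, -0.0]
contact_force: [0.2, 1.7, 1.4]
width: -0.0002
gripper_force: 0.8
```

Request:
servo_tool([
  {"dp": [0,0,0.01],"delta_rot": [0,0,0],"fingers": 0},
  {"dp": [0,0,0],"delta_rot": [0,0,0],"fingers": 0},
])

```text
clock: 4.6
position: [0.546, -0.2405, 0.1339]
ee_rot: [-0.0, 0.755, 0.656, -0.0]
contact_force: [-0.3, 1.5, 3.3]
width: 0.0001
gripper_force: 1.8
```

Request:
servo_tool([
  {"dp": [0,0,0.01],"delta_rot": [0,0,0],"fingers": 0},
  {"dp": [0,0,0],"delta_rot": [0,0,0],"fingers": 0},
])

```text
clock: 4.8
position: [0.546, -0.2407, 0.1322]
ee_rot: [-0.0, 0.755, 0.656, -0.0]
contact_force: [-0.3, 1.2, 6.1]
width: -0.0002
gripper_force: 3.2
```

Request:
servo_tool([
  {"dp": [0,0,-0.05],"delta_rot": [0,0,0],"fingers": 0},
  {"dp": [0,0,-0.2],"delta_rot": [0,0,0],"fingers": 0},
  {"dp": [0,0,-0.25],"delta_rot": [0,0,0],"fingers": 0},
  {"dp": [0,0,-0.25],"delta_rot": [0,0,0],"fingers": 0},
  {"dp": [0,0,-0.1],"delta_rot": [0,0,0],"fingers": 0},
])

```text
clock: 5.3
position: [0.5473, -0.2419, 0.3077]
ee_rot: [0.004, 0.755, 0.656, 0.001]
contact_force: [1.2, -1.0, -0.2]
width: 0.0002
gripper_force: 0.0
```

```bash
python3 plan.py .472 .331 .29 81.9 17; python3 - <<'E'
from rig import imaging
import cv2
a=imaging.get_image("side")[0][215:305,340:450,::-1]
cv2.imwrite("pics/rk.png",cv2.resize(a,None,fx=5,fy=5,interpolation=cv2.INTER_CUBIC))
E
```

```text
{"dp": [0.164, -0.046, 0.004], "delta_rot": [0.0, 0.01, -0.92], "fingers": 0}
{"dp": [0.167, -0.03, 0.004], "delta_rot": [0.0, 0.01, -0.92], "fingers": 0}
{"dp": [0.169, -0.015, 0.004], "delta_rot": [0.0, 0.01, -0.92], "fingers": 0}
{"dp": [0.17, 0.001, 0.004], "delta_rot": [0.0, 0.01, -0.92], "fingers": 0}
{"dp": [0.169, 0.017, 0.005], "delta_rot": [0.0, 0.01, -0.92], "fingers": 0}
{"dp": [0.167, 0.032, 0.005], "delta_rot": [0.0, 0.01, -0.92], "fingers": 0}
{"dp": [0.163, 0.047, 0.005], "delta_rot": [0.0, 0.01, -0.92], "fingers": 0}
{"dp": [0.158, 0.062, 0.005], "delta_rot": [0.0, 0.01, -0.92], "fingers": 0}
{"dp": [0.152, 0.077, 0.005], "delta_rot": [0.0, 0.01, -0.92], "fingers": 0}
{"dp": [0.144, 0.09, 0.005], "delta_rot": [0.0, 0.01, -0.92], "fingers": 0}
{"dp": [0.135, 0.103, 0.005], "delta_rot": [0.0, 0.01, -0.92], "fingers": 0}
{"dp": [0.125, 0.115, 0.005], "delta_rot": [0.0, 0.01, -0.92], "fingers": 0}
{"dp": [0.114, 0.126, 0.005], "delta_rot": [0.0, 0.01, -0.92], "fingers": 0}
{"dp": [0.102, 0.136, 0.005], "delta_rot": [0.0, 0.01, -0.92], "fingers": 0}
{"dp": [0.089, 0.145, 0.005], "delta_rot": [0.0, 0.01, -0.92], "fingers": 0}
{"dp": [0.075, 0.153, 0.005], "delta_rot": [0.0, 0.01, -0.92], "fingers": 0}
{"dp": [0.061, 0.159, 0.005], "delta_rot": [0.0, 0.01, -0.92], "fingers": 0}
5.3 [ 0.5473 -0.2419  0.3077] [ 1.18 -0.96 -0.15] 0.00017534429261880082
```

View pics/rk.png

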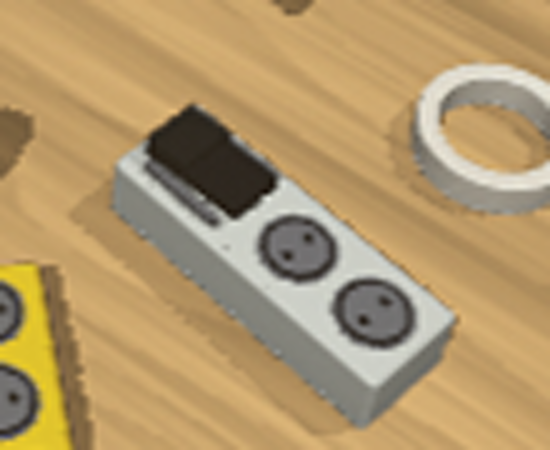

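The picture shows the rocker's +y half (190,135 in the crop) now down. The force climbed at the pad's own stiffness at 62.6 mm, so it is at its stop. Next is the square button, without turning the tool.

```bash
python3 plan.py .472 .331 .30 -8.1 13 | tail -2
python3 - <<'E'
from rig import imaging
import h,numpy as np
p,d=imaging.get_image("top"); v=h.V["top"]; h.V["top"]={**{k:v[k] for k in v},"p":p,"d":d}
P,c,ok=h.cloud("top",360,180,430,220);m=ok&(c.max(2)<60)&(P[...,2]>.05)&(P[...,2]<.09);q=P[m][:,:2]-[.536,-.312];b=np.radians(81.92);y=q@[np.cos(b),np.sin(b)]
print([(round(t,3),m.sum(),np.round(P[m][:,2][(y>t)&(y<t+.01)],3)) for t in np.arange(.015,.09,.01)])
E
```

```text
{"dp": [0.214, -0.06, 0.003], "delta_rot": [0.01, 0.0, 0.0], "fingers": 0}
5.35 [ 0.5479 -0.2423  0.3093] [0.62 0.68 1.25] -0.00014367146689393625
[(np.float64(0.015), np.int64(26), array([], dtype=float64)), (np.float64(0.025), np.int64(26), array([], dtype=float64)), (np.float64(0.035), np.int64(26), array([], dtype=float64)), (np.float64(0.045), np.int64(26), array([], dtype=float64)), (np.float64(0.055), np.int64(26), array([0.06 , 0.059, 0.063, 0.065, 0.057, 0.064, 0.065, 0.066, 0.065,
       0.064, 0.062, 0.063, 0.067, 0.065, 0.058, 0.065, 0.069, 0.053,
       0.057, 0.067])), (np.float64(0.065), np.int64(26), array([0.065, 0.064, 0.064, 0.064, 0.065, 0.063])), (np.float64(0.075), np.int64(26), array([], dtype=float64)), (np.float64(0.085), np.int64(26), array([], dtype=float64))]
```

Request:
servo_tool([
  {"dp": [0.214,-0.06,0],"delta_rot": [0,0,0],"fingers": 0},
  {"dp": [0.214,-0.06,0],"delta_rot": [0,0,0],"fingers": 0},
  {"dp": [0.214,-0.06,0],"delta_rot": [0,0,0],"fingers": 0},
  {"dp": [0.214,-0.06,0],"delta_rot": [0,0,0],"fingers": 0},
  {"dp": [0.214,-0.06,0],"delta_rot": [0,0,0],"fingers": 0},
])

```text
clock: 5.9
position: [0.5154, -0.019, 0.3]
ee_rot: [-0.002, 0.755, 0.655, -0.002]
contact_force: [1.2, -0.1, -0.8]
width: 0.0001
gripper_force: 0.0
```

Request:
servo_tool([
  {"dp": [0.214,-0.06,0],"delta_rot": [0,0,0],"fingers": 0},
  {"dp": [0.214,-0.06,0],"delta_rot": [0,0,0],"fingers": 0},
  {"dp": [0.214,-0.06,0],"delta_rot": [0,0,0],"fingers": 0},
  {"dp": [0.214,-0.06,0],"delta_rot": [0,0,0],"fingers": 0},
  {"dp": [0.214,-0.06,0],"delta_rot": [0,0,0],"fingers": 0},
])

```text
clock: 6.4
position: [0.4862, 0.2011, 0.3002]
ee_rot: [-0.001, 0.755, 0.655, -0.002]
contact_force: [0.3, -0.7, -0.1]
width: 0.0
gripper_force: 0.0
```

Request:
servo_tool([
  {"dp": [0.214,-0.06,0],"delta_rot": [0,0,0],"fingers": 0},
  {"dp": [0.214,-0.06,0],"delta_rot": [0,0,0],"fingers": 0},
  {"dp": [0.214,-0.06,0],"delta_rot": [0,0,0],"fingers": 0},
  {"dp": [0,0,0],"delta_rot": [0,0,0],"fingers": 0},
  {"dp": [0,0,0],"delta_rot": [0,0,0],"fingers": 0},
])

```text
clock: 6.9
position: [0.469, 0.3323, 0.3]
ee_rot: [-0.0, 0.754, 0.656, -0.002]
contact_force: [-0.3, -0.5, 0.3]
width: 0.0002
gripper_force: 0.0
```

```bash
python3 plan.py .472 .331 .15 -8.1 1
```

```text
{"dp": [-0.002, 0.018, 0.75], "delta_rot": [-0.03, 0.03, 0.03], "fingers": 0}
6.9 [0.469  0.3323 0.3   ] [-0.28 -0.51  0.27] 0.00015557284011094227
```

Go down to TCP 0.150 (tip 77 mm), then close in on the button top at 60 mm.

Request:
servo_tool([
  {"dp": [0,0.016,0.17],"delta_rot": [0,0,0],"fingers": 0},
  {"dp": [0,0,0.22],"delta_rot": [0,0,0],"fingers": 0},
  {"dp": [0,0,0.22],"delta_rot": [0,0,0],"fingers": 0},
  {"dp": [0,0,0.14],"delta_rot": [0,0,0],"fingers": 0},
  {"dp": [0,0,0],"delta_rot": [0,0,0],"fingers": 0},
])

```text
clock: 7.4
position: [0.4702, 0.3282, 0.1473]
ee_rot: [-0.001, 0.756, 0.655, -0.006]
contact_force: [-0.5, -0.6, 0.2]
width: -0.0003
gripper_force: 0.0
```

Request:
servo_tool([
  {"dp": [0,0,0.025],"delta_rot": [0,0,0],"fingers": 0},
  {"dp": [0,0,0.025],"delta_rot": [0,0,0],"fingers": 0},
  {"dp": [0,0,0],"delta_rot": [0,0,0],"fingers": 0},
  {"dp": [0,0,0],"delta_rot": [0,0,0],"fingers": 0},
])

```text
clock: 7.8
position: [0.4734, 0.3318, 0.1432]
ee_rot: [-0.0, 0.755, 0.656, 0.001]
contact_force: [-0.3, 0.8, -0.7]
width: -0.0002
gripper_force: 0.0
```

Request:
servo_tool([
  {"dp": [0,0,0.02],"delta_rot": [0,0,0],"fingers": 0},
  {"dp": [0,0,0.02],"delta_rot": [0,0,0],"fingers": 0},
  {"dp": [0,0,0.01],"delta_rot": [0,0,0],"fingers": 0},
  {"dp": [0,0,0.01],"delta_rot": [0,0,0],"fingers": 0},
  {"dp": [0,0,0],"delta_rot": [0,0,0],"fingers": 0},
])

```text
clock: 8.3
position: [0.4727, 0.3317, 0.1298]
ee_rot: [-0.0, 0.755, 0.656, -0.001]
contact_force: [-0.4, -0.2, 1.3]
width: -0.0003
gripper_force: 0.6
```

Request:
servo_tool([
  {"dp": [0,0,0.01],"delta_rot": [0,0,0],"fingers": 0},
  {"dp": [0,0,0.01],"delta_rot": [0,0,0],"fingers": 0},
  {"dp": [0,0,0],"delta_rot": [0,0,0],"fingers": 0},
])

```text
clock: 8.6
position: [0.4727, 0.3317, 0.1258]
ee_rot: [-0.0, 0.755, 0.656, -0.0]
contact_force: [-0.9, 0.5, 1.6]
width: 0.0002
gripper_force: 0.7
```

Request:
servo_tool([
  {"dp": [0,0,0.01],"delta_rot": [0,0,0],"fingers": 0},
  {"dp": [0,0,0],"delta_rot": [0,0,0],"fingers": 0},
])

```text
clock: 8.8
position: [0.4728, 0.3317, 0.1242]
ee_rot: [-0.0, 0.755, 0.656, -0.0]
contact_force: [-0.8, 0.4, 5.0]
width: 0.0002
gripper_force: 2.2
```

At the stop (51.2 + 2.8 mm = 54 mm). Lift.

Request:
servo_tool([
  {"dp": [0,0,-0.05],"delta_rot": [0,0,0],"fingers": 0},
  {"dp": [0,0,-0.2],"delta_rot": [0,0,0],"fingers": 0},
  {"dp": [0,0,-0.25],"delta_rot": [0,0,0],"fingers": 0},
  {"dp": [0,0,-0.25],"delta_rot": [0,0,0],"fingers": 0},
  {"dp": [0,0,-0.15],"delta_rot": [0,0,0],"fingers": 0},
])

```text
clock: 9.3
position: [0.4739, 0.332, 0.3089]
ee_rot: [0.0, 0.755, 0.656, 0.003]
contact_force: [-0.0, 0.9, 0.3]
width: -0.0001
gripper_force: 0.0
```

```bash
python3 plan.py .538 .0025 .30 -8.1 8 | tail -2
python3 - <<'E'
from rig import imaging
import cv2
a=imaging.get_image("side")[0][140:250,190:350,::-1]
cv2.imwrite("pics/sq.png",cv2.resize(a,None,fx=4,fy=4,interpolation=cv2.INTER_CUBIC))
E
```

```text
{"dp": [-0.198, 0.069, 0.006], "delta_rot": [0.01, -0.0, 0.0], "fingers": 0}
9.3 [0.4739 0.332  0.3089] [-0.02  0.94  0.32] -7.825364237517067e-05
```

View pics/sq.png

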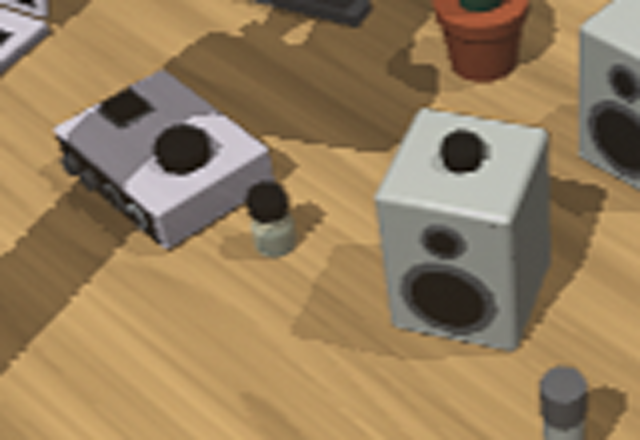

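The square button (125,107) now sits lower, and the round button stands out on the speaker at (463,151). Moving there.

Request:
servo_tool([
  {"dp": [-0.198,0.069,0],"delta_rot": [0,0,0],"fingers": 0},
  {"dp": [-0.198,0.069,0],"delta_rot": [0,0,0],"fingers": 0},
  {"dp": [-0.198,0.069,0],"delta_rot": [0,0,0],"fingers": 0},
  {"dp": [-0.198,0.069,0],"delta_rot": [0,0,0],"fingers": 0},
  {"dp": [-0.198,0.069,0],"delta_rot": [0,0,0],"fingers": 0},
])

```text
clock: 9.85
position: [0.5134, 0.1243, 0.3041]
ee_rot: [-0.0, 0.755, 0.656, -0.0]
contact_force: [1.1, 0.2, -0.3]
width: 0.0003
gripper_force: 0.0
```

Request:
servo_tool([
  {"dp": [-0.198,0.069,0],"delta_rot": [0,0,0],"fingers": 0},
  {"dp": [-0.198,0.069,0],"delta_rot": [0,0,0],"fingers": 0},
  {"dp": [-0.198,0.069,0],"delta_rot": [0,0,0],"fingers": 0},
  {"dp": [0,0,0],"delta_rot": [0,0,0],"fingers": 0},
  {"dp": [0,0,0],"delta_rot": [0,0,0],"fingers": 0},
])

```text
clock: 10.35
position: [0.5377, 0.0016, 0.3038]
ee_rot: [-0.001, 0.756, 0.655, -0.0]
contact_force: [-0.6, -0.1, -0.8]
width: 0.0002
gripper_force: 0.0
```

```bash
python3 plan.py .538 .0025 .24 -8.1 1
```

```text
{"dp": [0.004, 0.002, 0.319], "delta_rot": [-0.02, -0.01, -0.02], "fingers": 0}
10.35 [0.5377 0.0016 0.3038] [-0.57 -0.1  -0.84] 0.00016184975105109115
```

Request:
servo_tool([
  {"dp": [0,0,0.12],"delta_rot": [0,0,0],"fingers": 0},
  {"dp": [0,0,0.12],"delta_rot": [0,0,0],"fingers": 0},
  {"dp": [0,0,0.06],"delta_rot": [0,0,0],"fingers": 0},
  {"dp": [0,0,0],"delta_rot": [0,0,0],"fingers": 0},
  {"dp": [0,0,0],"delta_rot": [0,0,0],"fingers": 0},
])

```text
clock: 10.85
position: [0.538, 0.0032, 0.2445]
ee_rot: [-0.0, 0.755, 0.656, 0.0]
contact_force: [-0.1, 0.5, 0.7]
width: 0.0002
gripper_force: 0.0
```

Request:
servo_tool([
  {"dp": [0,0,0.02],"delta_rot": [0,0,0],"fingers": 0},
  {"dp": [0,0,0.02],"delta_rot": [0,0,0],"fingers": 0},
  {"dp": [0,0,0.01],"delta_rot": [0,0,0],"fingers": 0},
  {"dp": [0,0,0.01],"delta_rot": [0,0,0],"fingers": 0},
  {"dp": [0,0,0],"delta_rot": [0,0,0],"fingers": 0},
])

```text
clock: 11.35
position: [0.5375, 0.0024, 0.2317]
ee_rot: [-0.001, 0.755, 0.655, -0.0]
contact_force: [-0.3, -0.2, 0.3]
width: -0.0002
gripper_force: 0.0
```

Request:
servo_tool([
  {"dp": [0,0,0.01],"delta_rot": [0,0,0],"fingers": 0},
  {"dp": [0,0,0.01],"delta_rot": [0,0,0],"fingers": 0},
  {"dp": [0,0,0.01],"delta_rot": [0,0,0],"fingers": 0},
  {"dp": [0,0,0.01],"delta_rot": [0,0,0],"fingers": 0},
  {"dp": [0,0,0],"delta_rot": [0,0,0],"fingers": 0},
])

```text
clock: 11.85
position: [0.5378, 0.0024, 0.2238]
ee_rot: [-0.0, 0.755, 0.656, -0.0]
contact_force: [0.7, 0.1, 0.7]
width: 0.0002
gripper_force: 0.6
```

Request:
servo_tool([
  {"dp": [0,0,0.01],"delta_rot": [0,0,0],"fingers": 0},
  {"dp": [0,0,0.01],"delta_rot": [0,0,0],"fingers": 0},
  {"dp": [0,0,0],"delta_rot": [0,0,0],"fingers": 0},
])

```text
clock: 12.15
position: [0.5378, 0.0024, 0.2199]
ee_rot: [-0.0, 0.755, 0.656, -0.0]
contact_force: [-0.6, 0.5, 3.0]
width: 0.0002
gripper_force: 1.5
```

Request:
servo_tool([
  {"dp": [0,0,0.008],"delta_rot": [0,0,0],"fingers": 0},
  {"dp": [0,0,0],"delta_rot": [0,0,0],"fingers": 0},
])

```text
clock: 12.35
position: [0.5378, 0.0024, 0.2186]
ee_rot: [-0.0, 0.755, 0.656, -0.0]
contact_force: [-1.0, 0.4, 4.6]
width: -0.0004
gripper_force: 2.7
```

Request:
servo_tool([
  {"dp": [0,0,-0.05],"delta_rot": [0,0,0],"fingers": 0},
  {"dp": [0,0,-0.15],"delta_rot": [0,0,0],"fingers": 0},
  {"dp": [0,0,-0.25],"delta_rot": [0,0,0],"fingers": 0},
  {"dp": [0.2,0,0],"delta_rot": [0,0,0],"fingers": 0},
  {"dp": [0.2,0,0],"delta_rot": [0,0,0],"fingers": 0},
])

```text
clock: 12.85
position: [0.5498, 0.0818, 0.3106]
ee_rot: [0.001, 0.756, 0.654, 0.001]
contact_force: [0.2, 0.0, 0.2]
width: 0.0002
gripper_force: 0.0
```

Request:
servo_tool([
  {"dp": [0.1,0.2,0],"delta_rot": [0,0,0],"fingers": 0},
  {"dp": [0,-0.24,0],"delta_rot": [0,0,0],"fingers": 0},
  {"dp": [0,-0.24,0],"delta_rot": [0,0,0],"fingers": 0},
  {"dp": [0,0,0],"delta_rot": [0,0,0],"fingers": 0},
  {"dp": [0,0,0],"delta_rot": [0,0,0],"fingers": 0},
])

```text
clock: 13.35
position: [0.4955, 0.1097, 0.3085]
ee_rot: [-0.0, 0.755, 0.656, -0.0]
contact_force: [0.2, 0.3, 0.7]
width: 0.0
gripper_force: 0.0
```

```bash
python3 - <<'E'
from rig import imaging
import h,numpy as np,cv2
p,d=imaging.get_image("top"); v=h.V["top"]; h.V["top"]={**{k:v[k] for k in v},"p":p,"d":d}
P,c,ok=h.cloud("top",360,180,430,220);m=ok&(c.max(2)<60)&(P[...,2]>.05)&(P[...,2]<.09);y=(P[m][:,:2]-[.536,-.312])@[.1406,.990]
print([(round(t,3),np.round(np.median(P[m][:,2][(y>t)&(y<t+.01)]),4)) for t in np.arange(.015,.085,.01) if ((y>t)&(y<t+.01)).any()])
for k,w in(("sq",(211,216,218,223)),("rd",(303,196,307,201))):
    P,c,ok=h.cloud("top",*w); print(k,np.median(P[ok],0).round(4))
s=imaging.get_image("side")[0]
cv2.imwrite("pics/end.png",s[:,:,::-1])
for k,w,lo,hi in(("block",(360,180,430,220),.035,.053),("interface",(200,198,256,244),.035,.053),("speaker",(282,175,330,222),.13,.148)):
    P,c,ok=h.cloud("top",*w); m=ok&(P[...,2]>lo)&(P[...,2]<hi); print(k,cv2.minAreaRect((P[m][:,:2]*1000).astype(np.float32)))
E
```

```text
[(np.float64(0.015), np.float64(0.0619)), (np.float64(0.025), np.float64(0.0604)), (np.float64(0.035), np.float64(0.0584)), (np.float64(0.045), np.float64(0.0579)), (np.float64(0.055), np.float64(0.0637)), (np.float64(0.065), np.float64(0.0623)), (np.float64(0.075), np.float64(0.0596))]
sq [0.4636 0.1568 0.6299]
rd [0.5387 0.0025 0.1482]
block ((536.51220703125, -312.6621398925781), (180.626953125, 64.43569946289062), 81.88709259033203)
interface ((451.6127624511719, 287.2112121582031), (152.29534912109375, 75.68408203125), 84.60327911376953)
speaker ((538.1301879882812, 3.3615188598632812), (98.01551055908203, 97.43089294433594), 26.070758819580078)
```

View pics/end.png

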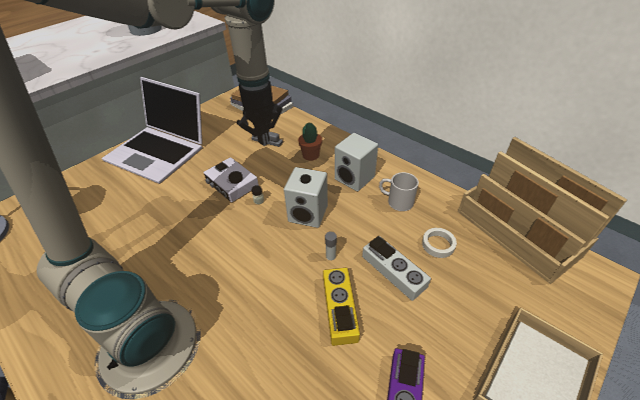

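The scene is undisturbed, the rocker tilt is 0.1 rad below level, and the round button has dropped 6 mm. The square button is hidden from the top, so I check it from the side camera.

```bash
python3 - <<'E'
from rig import imaging
import h,numpy as np
w=(214,157,231,171)
def f(): 
    P,c,ok=h.cloud("side",*w); m=ok&(c.max(2)<60); print(np.percentile(P[m][:,2],[25,50,75,90]).round(4))
f(); p,d=imaging.get_image("side"); v=h.V["side"]; h.V["side"]={**{k:v[k] for k in v},"p":p,"d":d}; f()
E
```

```text
[0.0511 0.058  0.0601 0.0612]
[0.0511 0.0535 0.0547 0.0557]
```

Its top has dropped from 60 to 54 mm, so it is in.

```bash
python3 -c "
from rig import manip;print(manip.sign_off())"
```

```text
the job is handed in; nothing more can be done
None
```

The job is handed in: I pressed the rocker, the square button and the round button on in that order, depth readings show all three at their stops, and the only contacts were light presses of about 6 N at most.

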